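# Clamp a busbar sample in the contact-resistance test stand

### The job

Take the shorter of the two copper bars and lay it balanced on the domed brass lower electrode of the test stand, level, centred on the dome and in line with the lever. Then, without slamming it, bring the lever's cross-bar forward and down against its spring until the lever is fully against its stop, so that the sprung upper contact presses the bar onto the dome, and keep holding it there for the reading: finish while still holding the lever down, not touching the bar. Leave the longer bar, the screwdriver, the multimeter and the roll of tape where they are.

Things in the scene. Friction and masses are not known exactly. Their poses are not given: they have to be found in the camera images.
- bar_short: the shorter copper bar, a plain flat piece 80 x 40 x 10 mm, about 0.29 kg, loose, lying flat on the table. Origin: centre of its underside; x along its 80 mm length, y across its 40 mm width, z up through its thickness
- bar_long: the longer copper bar, 130 x 40 x 10 mm, lying flat on the table; not to be moved. Same axes (x along its length)
- stand: the test stand, fixed: iron base plate 250 x 120 x 14 mm. Origin: on the table under the crown of the dome; x back from the dome to the two upright cheeks that carry the lever, y along pivot pin and cross-bar, z up. Plate x -60 to 190, y -60 to 60 mm. Cheeks x 98 to 142, 106 mm high; stop block x 78 to 98 with a screw up to 114 mm; back-stop plate x 176 to 186, 144 mm high
- electrode: the fixed lower electrode: a brass hemisphere, radius 40 mm, standing on a black insulator 86 mm across. Origin: the crown, its highest point, 75 mm above the table; axes as the stand. A bar set down off-centre tips by about 1.6 degrees per mm
- pivot (a point): the lever's pivot axis, at its middle: 120 mm behind the dome's crown (stand +x), 85 mm above the table. The axis is the stand's y
- handle (a point): middle of the lever's cross-bar: round steel T-bar, 14 mm thick, 150 mm long along the stand's y, at the lever's end; grip or push it 25 to 70 mm either side of this point (the arm, 20 mm wide, joins in the middle). Moves on a circle about the pivot: at rest nearly straight above it, 288 mm above the table; at the stop 200 mm in front of it (stand -x) and 122 mm above the table
- lever (a joint): angle of the lever (rad): 0 at rest, swung up and back, where its return spring holds it; grows as the cross-bar comes forward (stand -x) and down; 1.40 = against its stop, arm level. The spring pulls back all the way: about 1 to 3 N at the cross-bar, rising to about 7 N at the stop with a bar clamped. It flies back if let go
- contact: the sprung upper contact, a brass pin with a round 12 mm tip sliding in a barrel in the lever's arm, 120 mm from the pivot, so that it comes straight down over the crown of the dome at the stop. Origin: its tip. It meets the top of a 10 mm bar about 0.04 rad before the stop and is then pushed in 5 mm, pressing with about 6 N
- screwdriver: a screwdriver lying on the table; bystander
- multimeter: a red hand-held multimeter, 190 x 92 x 40 mm, lying on the table; bystander
- tape_roll: a black roll of tape 90 mm in diameter, 20 mm high; bystander
Not all that is in view belongs to the job. Leave any pink or turquoise look-alike of the bar_short alone.

How it is judged:
By the outcome, as a careful person would: the job done as asked, in the order asked, and still so for the second after the job is handed in, while the arm keeps its last pose, push and grip.
It also fails if it takes over 72 s, if anything falls off the work surface, if the arm or the gripper's body presses on something with over 40 N, if the wrist force passes 120 N, or if a joint passes its speed limit or range.

### The arm

A 7-joint arm with a two-finger parallel gripper is mounted at the origin on the work surface. World frame = base frame: x ahead of the robot, y to its left, z up, the work surface at z = 0. Lengths are in mm, angles in degrees, forces in N, time in s.
With the tool pointing down it reaches from about 425 to 950 mm from the base axis. Payload 4.7 kg.
Tool frame: the origin (TCP) lies at the centre of the arm's flange, where the gripper is bolted on; the fingertips stand env.finger_overhang ahead of it and the grasp point (between the pads) lies 155 mm ahead of it (env.finger_overhang is the distance from the TCP to the fingertips, in mm); z points along the fingers, y is the line along which they close (so a half turn about z gives the same grasp; the last joint's range is limited). The gripper opens to 85 mm and grips with 20 to 120 N. Pads are 22 mm wide; open, the fingers measure 114 mm over their backs; the gripper's body (76 mm by 85 mm) begins 54 mm behind the grasp point. The pads swing forward as they close: fully open they stand 13 mm farther back than shut.
Start: joints at [70.25, 26.849, -2.785, 87.806, 1.381, 65.374, -4.715], TCP at [209.675, -641.613, 404.735] pointing down, gripper open.
Joint ranges: [-148.3, 148.3], [-19.14, 114.17], [-79.39, 73.82], [5.75, 140.21], [-59.74, 239.74], [12.07, 113.84], [-152.46, 152.46]. Speed limits (degrees/s): [147.25, 147.25, 180, 180, 180, 180, 180].

### API

Orientations are given as [roll, pitch, yaw] about the fixed x, y, z axes, in that order (R = Rz(yaw) Ry(pitch) Rx(roll)).
In Python, from cell import env gives the robot as it stands.
- The arm moves only by the tool apply_moves, never from a script. Its argument "rows" is a list of rows, each an object of numbers: "claw": the opening, from 0 (shut) to 1 (fully open); "x", "y", "z": the shift along the tool's x, y, z in mm; "roll": the turn about the tool's z in rad. A call has 1 to 10 rows; each row is the pose to reach, as a shift and turn from the pose commanded when the call began, along the tool's axes at that moment; what a row does not reach only later rows make up. A row lasts 1/12 s, in which the tool goes at most 41.7 mm and 7.16 degrees, less where a joint would pass 70% of its speed; a pose out of reach is approached as far as the arm can. A call with a gripper value outside its range is refused whole. The fingers move at their own pace and stop on an object; "newtons" is the grip in N (left out, the last holds). Time passes only in rows, so rows that repeat a pose let the fingers close. It gives the time, the measured TCP pose, the force, the opening and the grip force at its end, in the units of the state.
- env.sense(): the state, without advancing time (a new reading comes with each control period).
- env.camera(name): name is "side" or "top" or "wrist"; returns the picture (384x512x3 uint8, red, green, blue); there is no depth.
- env.get_calibration(name): a dict with "vertical_fov" (degrees; the focal length in pixels is half the picture's height over the tangent of half this angle, whatever the lens; pixels are square), "cx", "cy" (the principal point, pixels), "extrinsics" (4x4, takes a point from world to camera coordinates). Camera axes: x right, y down, z forward; pixel columns grow to the right and rows downward; lengths in mm; the calibration is good to about 2 mm. A picture is of the moment at which its call begins: read the wrist's pose just before it. get_calibration takes no time and is no camera call; for the wrist camera it gives the pose at the moment of the call.
- env.finish_job(): hands the job in; it is judged then, once.
The state is a dict: "time": time; "qpos": joint angles; "qd": joint speeds; "joint_torque": joint torques, N m; "position": TCP position; "eef_rot": TCP orientation; "wrist_force": force on the tool from outside, world axes, zero at the start; "ft_torque": the same for the moment, N m; "gripper_width": finger opening in mm; "gripper_force": force on a finger pad.
Only numpy, scipy, OpenCV 4.12 (cv2) and the standard library are available. Lean on these libraries where they do the work, as an engineer would, in place of code of your own. Each camera call takes 0.05 s, during which the arm holds its last target. There are 200 camera calls.

## Working session

There is one attempt and no reset: what is moved stays moved. The work goes in short steps, Python scripts to look and compute and a tool call to move; the robot and the scene stay as the last step left them, time stands still between calls to the robot, and variables do not carry over. Pictures are saved under pics/ and viewed, at most 10 in all, crops included, and the job is handed in when it is done.

Besides the shell and the picture viewer there is one more tool, called after "Request:" as a command line: name --argument value ..., lists and objects as JSON in quotes. apply_moves: Moves the arm, as the interface text tells. Its arguments: {"type":"object","properties":{"rows":{"type":"array"},"newtons":{"type":"number"}},"required":["rows"]}

```bash
mkdir -p pics; ls; cat > h.py <<'E'
import numpy as np, cv2
from cell import env
from scipy.spatial.transform import Rotation as R
def ray(name,u,v,c=None):
    c=c or env.get_calibration(name); f=192/np.tan(np.radians(c["vertical_fov"]/2)); E=np.array(c["extrinsics"])
    d=E[:3,:3].T@np.array([(u-c["cx"])/f,(v-c["cy"])/f,1]); o=-E[:3,:3].T@E[:3,3]; return o,d
def onz(name,u,v,z,c=None):
    o,d=ray(name,u,v,c); return o+d*(z-o[2])/d[2]
def proj(name,p,c=None):
    c=c or env.get_calibration(name); f=192/np.tan(np.radians(c["vertical_fov"]/2)); E=np.array(c["extrinsics"])
    q=E[:3,:3]@np.array(p)+E[:3,3]; return q[0]/q[2]*f+c["cx"],q[1]/q[2]*f+c["cy"]
def save(name,fn):
    im=env.camera(name); cv2.imwrite(fn,im[:,:,::-1]); return im
E
python3 - <<'E'
from h import *
s=env.sense(); print(s, env.finger_overhang)
a=save("top","pics/top.png");b=save("side","pics/side.png")
for n in("top","side","wrist"): print(n,env.get_calibration(n))
cv2.imwrite("pics/both.png",cv2.resize(np.hstack([a,b])[:,:,::-1],(800,300)))
E
```

```text
pics
{'time': 0.0, 'qpos': array([70.24986974, 26.89835745, -2.78303527, 87.87301353,  1.38076468,
       65.37292281, -4.71627106]), 'qd': array([ 0.00954655,  0.02731362,  0.06364677,  0.01383203, -0.0788368 ,
        0.07884765,  0.00721486]), 'joint_torque': array([-4.43040444e-04, -5.10298669e+01, -4.62561927e-02, -2.37712222e+01,
        1.08167299e-02,  7.57626258e-03, -4.30129617e-06]), 'position': array([ 209.58240501, -641.39484031,  403.65388046]), 'eef_rot': array([-1.79889342e+02,  4.47111437e-03,  1.80941028e+01]), 'wrist_force': array([-0.3884754 ,  0.58488665,  0.15720178]), 'ft_torque': array([-0.03211663,  0.01757679, -0.0176505 ]), 'gripper_force': 0.0, 'gripper_width': 85.26672782642528} 173.4
top {'vertical_fov': 57.27807457470448, 'cx': 257.99268688598517, 'cy': 194.36205148554774, 'extrinsics': array([[-1.37633723e-01, -9.90481678e-01, -1.73316200e-03,
         2.88980881e+01],
       [-9.69018698e-01,  1.35013202e-01, -2.06819243e-01,
         5.12728228e+02],
       [ 2.05084670e-01, -2.67858361e-02, -9.78377635e-01,
         9.82808296e+02],
       [ 0.00000
[... 269 characters left out ...]
 [-8.77144930e-02, -7.12797630e-01, -6.95863281e-01,
         1.42631749e+02],
       [ 6.38085613e-02,  6.93100745e-01, -7.18011020e-01,
         1.04273083e+03],
       [ 0.00000000e+00,  0.00000000e+00,  0.00000000e+00,
         1.00000000e+00]])}
wrist {'vertical_fov': 60.827571819636276, 'cx': 255.01344405661717, 'cy': 190.6836466712887, 'extrinsics': array([[ 3.10253090e-01, -9.50651234e-01, -2.29180173e-03,
        -6.73553685e+02],
       [-9.03145514e-01, -2.95500056e-01,  3.11460910e-01,
        -3.97866465e+01],
       [-2.96767925e-01, -9.45618792e-02, -9.50256202e-01,
         3.82100063e+02],
       [ 0.00000000e+00,  0.00000000e+00,  0.00000000e+00,
         1.00000000e+00]])}
```

View pics/top.png

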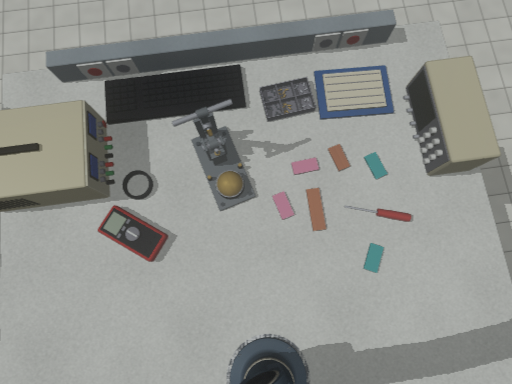

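View pics/side.png

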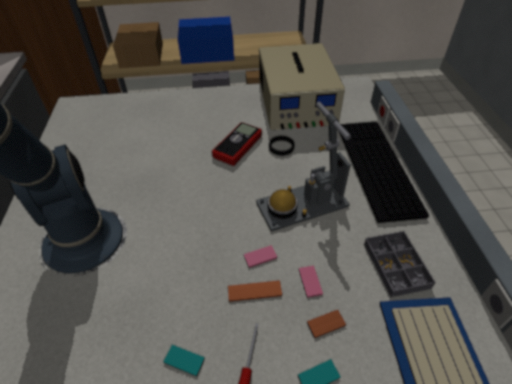

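Candidates in the top view: copper at (340,157) is short and copper at (316,209) is long. The pink look-alikes are at (305,166) and (284,205), the turquoise ones at (375,165) and (374,257). By the description I choose (340,157), which is at (326,323) in the side view.

```bash
python3 - <<'E'
from h import *
for n in("top","side"):
    im=cv2.imread(f"pics/{n}.png"); hsv=cv2.cvtColor(im,cv2.COLOR_BGR2HSV)
    m=cv2.inRange(hsv,(3,110,60),(14,255,255))
    cs,_=cv2.findContours(m,0,2)
    for c in cs:
        if cv2.contourArea(c)<80: continue
        (u,v),sz,a=cv2.minAreaRect(c); print(n,"copper",(u,v),sz, hsv[int(v),int(u)])
        w=np.array([onz(n,*p[0],8)[:2] for p in c],np.float32)
        r=cv2.minAreaRect(w); bx=cv2.boxPoints(r); e=[bx[1]-bx[0],bx[2]-bx[1]]; e=max(e,key=np.linalg.norm)
        print("  world",r[0],r[1],np.degrees(np.arctan2(e[1],e[0])))
    m=cv2.inRange(hsv,(15,90,60),(30,255,255))
    x0=(200,160,260,205) if n=="top" else (260,180,305,225)
    k=np.zeros_like(m);k[x0[1]:x0[3],x0[0]:x0[2]]=m[x0[1]:x0[3],x0[0]:x0[2]]
    c=max(cv2.findContours(k,0,2)[0],key=cv2.contourArea); 
    print(n,"dome",cv2.minEnclosingCircle(c),cv2.boundingRect(c))
    a=im[140:225,180:265] if n=="top" else im[90:240,240:390]
    b=im[110:240,260:400] if n=="top" else im[290:360,290:360]
    cv2.imwrite(f"pics/c_{n}.png",np.hstack([cv2.resize(a,(400,400),interpolation=2),cv2.resize(b,(400,400),interpolation=2)]))
A=cv2.imread("pics/c_top.png");B=cv2.imread("pics/c_side.png");cv2.imwrite("pics/c.png",cv2.resize(np.vstack([A,B]),(600,600)))
E
```

```text
top dome ((228.3678436279297, 182.73788452148438), 11.754993438720703) (218, 171, 23, 24)
side copper (326.0689697265625, 323.17242431640625) (17.826751708984375, 34.16794204711914) [ 10 163 103]
  world (606.6566162109375, -311.9957275390625) (78.19367218017578, 39.69691848754883) 14.66631
side copper (254.4876708984375, 290.6329040527344) (15.283978462219238, 52.44707489013672) [ 10 165 116]
  world (453.9105224609375, -212.10409545898438) (126.8208999633789, 40.91054153442383) 0.061036773
side dome ((282.68975830078125, 198.06503295898438), 13.61568546295166) (270, 186, 25, 26)
```

View pics/c.png

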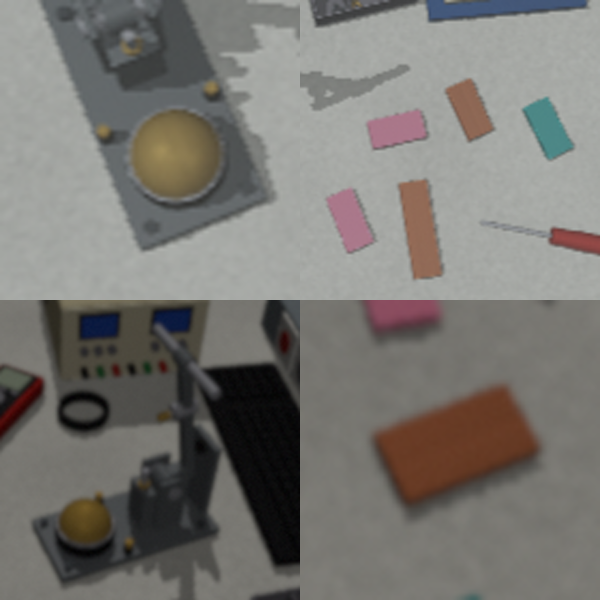

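The crops confirm the brown bar at top (340,157) / side (326,323) as the short copper one. The dome is at top (229,183) / side (283,198).

```bash
cat >> h.py <<'E'
def shift(p,yaw=None):
    s=env.sense(); M=R.from_euler('xyz',s["eef_rot"],degrees=True).as_matrix()
    d=M.T@(np.array(p)-s["position"]); t=0 if yaw is None else np.radians((s["eef_rot"][2]-yaw+90)%180-90)
    print("shift",d.round(1),"roll",round(t,4),"pos",s["position"].round(1),s["eef_rot"].round(2),"t",s["time"])
E
python3 - <<'E'
from h import *
c=env.get_calibration("wrist");E=np.array(c["extrinsics"]);s=env.sense()
M=R.from_euler('xyz',s["eef_rot"],degrees=True).as_matrix()
print("cam in tool",M.T@(-E[:3,:3].T@E[:3,3]-s["position"]),"fwd",M.T@E[2,:3])
im=cv2.imread("pics/top.png");hsv=cv2.cvtColor(im,cv2.COLOR_BGR2HSV)
print(hsv[157,340],hsv[183,229],hsv[209,316],hsv[166,305])
m=cv2.inRange(hsv,(5,70,60),(13,200,255))
for q in cv2.findContours(m,0,2)[0]:
    if cv2.contourArea(q)<80: continue
    w=np.array([onz("top",*p[0],9)[:2] for p in q],np.float32);r=cv2.minAreaRect(w);bx=cv2.boxPoints(r); e=max([bx[1]-bx[0],bx[2]-bx[1]],key=np.linalg.norm)
    print("copper",r[0],r[1],np.degrees(np.arctan2(e[1],e[0])))
# dome: triangulate sphere centres
d=[ray("top",229,183),ray("side",282.7,198.5)]
A=np.array([d[0][1],-d[1][1]]).T; t=np.linalg.lstsq(A,d[1][0]-d[0][0],rcond=None)[0]
print("dome",d[0][0]+t[0]*d[0][1],d[1][0]+t[1]*d[1][1])
# handle ends in top at z=288
for p in ((175,124),(231,101)): print("handle end",onz("top",*p,288))
p=onz("top",203,113,288);print(p)
for n in ((430,100),(410,75),(455,170)): print("instr",onz("top",*n,120))
shift((650,-300,380),14.7)
E
```

```text
cam in tool [80.92069936 -0.28530299 29.82058896] fwd [-3.11379357e-01 -6.09588984e-04  9.50285496e-01]
[ 10 102 143] [ 22 109 143] [ 10 104 147] [169  75 169]
copper (452.89141845703125, -210.93226623535156) (38.80078125, 128.2481231689453) -0.13961184
copper (605.6672973632812, -311.27264404296875) (78.83876037597656, 39.24863815307617) 15.184002
dome [558.38871554  38.57304799  51.4840241 ] [561.74973964  38.8588605   52.35596582]
handle end [658.46419331 135.56484818 288.        ]
handle end [698.6368901   -2.95700778 288.        ]
[677.1325407   66.93276628 288.        ]
instr [ 707.39526545 -576.06742436  120.        ]
instr [ 794.04696751 -536.4822108   120.        ]
instr [ 490.85837004 -594.78921623  120.        ]
shift [ 524.6 -187.7   24.1] roll 0.0593 pos [ 209.6 -641.4  403.8] [-179.9    0.    18.1] t 0.1
```

```bash
python3 -c "
from h import *
shift((606,-311.6,300),15)"
```

```text
shift [ 479.2 -190.2  104.1] roll 0.0541 pos [ 209.6 -641.4  403.8] [-179.9    0.    18.1] t 0.1
```

Request:
apply_moves --rows '[{"claw": 1,"x": 36,"y": -14},{"claw": 1,"x": 72,"y": -29},{"claw": 1,"x": 108,"y": -43},{"claw": 1,"x": 144,"y": -57},{"claw": 1,"x": 180,"y": -71},{"claw": 1,"x": 216,"y": -86},{"claw": 1,"x": 252,"y": -100},{"claw": 1,"x": 288,"y": -114},{"claw": 1,"x": 324,"y": -128},{"claw": 1,"x": 360,"y": -143}]'

```text
invalid input at $.rows[0]: expected keys claw, x, y, z, roll
```

Request:
apply_moves --rows '[{"claw": 1,"x": 36,"y": -14,"z": 30},{"claw": 1,"x": 72,"y": -28,"z": 60},{"claw": 0.65,"x": 100,"y": -40,"z": 85,"roll": 0.03},{"claw": 0.65,"x": 119,"y": -47,"z": 104,"roll": 0.054},{"claw": 0.65,"x": 119,"y": -47,"z": 104,"roll": 0.054},{"claw": 0.65,"x": 119,"y": -47,"z": 104,"roll": 0.054},{"claw": 0.65,"x": 119,"y": -47,"z": 104,"roll": 0.054},{"claw": 0.65,"x": 119,"y": -47,"z": 104,"roll": 0.054}]'

```text
invalid input at $.rows[0]: expected keys claw, x, y, z, roll
```

```bash
cat >> h.py <<'E'
def bar(im,c,n,z,lo=(4,70,30),hi=(14,255,255)):
    m=cv2.inRange(cv2.cvtColor(im,cv2.COLOR_RGB2HSV),lo,hi)
    for q in cv2.findContours(m,0,1)[0]:
        if cv2.contourArea(q)<200: continue
        w=np.array([onz(n,*p[0],z,c)[:2] for p in q],np.float32);r=cv2.minAreaRect(w);bx=cv2.boxPoints(r); e=max([bx[1]-bx[0],bx[2]-bx[1]],key=np.linalg.norm)
        print(n,"copper",np.round(r[0],1),np.round(r[1],1),np.degrees(np.arctan2(e[1],e[0])))
E
python3 - <<'E'
from h import *
c=env.get_calibration("wrist");print(env.finger_overhang,env.sense()["gripper_width"]);im=save("wrist","pics/w1.png");bar(im,c,"wrist",10)
shift((606,-311.6,300),15)
E
```

```text
173.4 85.91150988082184
shift [ 479.2 -190.3  104.2] roll 0.054 pos [ 209.6 -641.5  403.9] [-179.92    0.     18.09] t 0.15
```

View pics/w1.png

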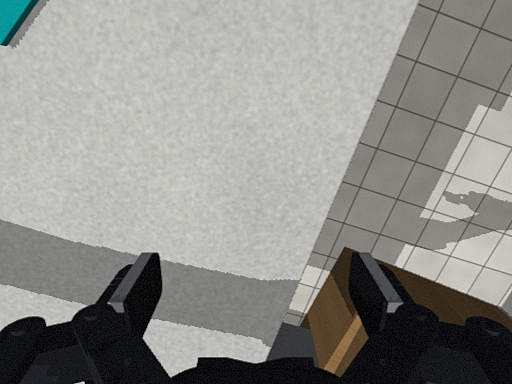

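The moves were refused because every row needs all the keys. This wrist picture is from the start pose, with the finger tips at about (150,260) and (360,260). I'll repeat the moves.

Request:
apply_moves --rows '[{"claw": 1,"x": 36,"y": -14,"z": 0,"roll": 0},{"claw": 1,"x": 72,"y": -29,"z": 0,"roll": 0},{"claw": 1,"x": 108,"y": -43,"z": 0,"roll": 0},{"claw": 1,"x": 144,"y": -57,"z": 0,"roll": 0},{"claw": 1,"x": 180,"y": -71,"z": 0,"roll": 0},{"claw": 1,"x": 216,"y": -86,"z": 0,"roll": 0},{"claw": 1,"x": 252,"y": -100,"z": 0,"roll": 0},{"claw": 1,"x": 288,"y": -114,"z": 0,"roll": 0},{"claw": 1,"x": 324,"y": -128,"z": 0,"roll": 0},{"claw": 1,"x": 360,"y": -143,"z": 0,"roll": 0}]'

```text
time: 0.98
position: [508.5, -392.6, 404.5]
eef_rot: [-180.0, 0.0, 18.1]
wrist_force: [0.2, 0.9, -0.6]
gripper_width: 85.3
gripper_force: 0.0
```

Request:
apply_moves --rows '[{"claw": 1,"x": 30,"y": -12,"z": 20,"roll": 0},{"claw": 0.65,"x": 60,"y": -24,"z": 45,"roll": 0},{"claw": 0.65,"x": 90,"y": -36,"z": 70,"roll": 0.03},{"claw": 0.65,"x": 119,"y": -47,"z": 95,"roll": 0.054},{"claw": 0.65,"x": 119,"y": -47,"z": 104,"roll": 0.054},{"claw": 0.65,"x": 119,"y": -47,"z": 104,"roll": 0.054},{"claw": 0.65,"x": 119,"y": -47,"z": 104,"roll": 0.054},{"claw": 0.65,"x": 119,"y": -47,"z": 104,"roll": 0.054}]'

```text
time: 1.65
position: [605.3, -314.0, 301.8]
eef_rot: [179.9, -0.0, 14.9]
wrist_force: [-1.2, -0.4, 0.3]
gripper_width: 55.6
gripper_force: 0.0
```

```bash
python3 - <<'E'
from h import *
c=env.get_calibration("wrist");print(env.finger_overhang,env.sense()["gripper_width"]);im=save("wrist","pics/w2.png");bar(im,c,"wrist",10)
shift((606,-311.6,300),15)
E
```

```text
173.4 55.58381968582968
wrist copper [ 487.5 -212.4] [70.5 41.3] 0.09536734
wrist copper [ 606.6 -311.8] [80.3 39.7] 14.70528
shift [ 1.4 -2.3  2.2] roll -0.0028 pos [ 605.2 -314.2  302.2] [ 1.7986e+02 -6.0000e-02  1.4840e+01] t 1.7
```

View pics/w2.png

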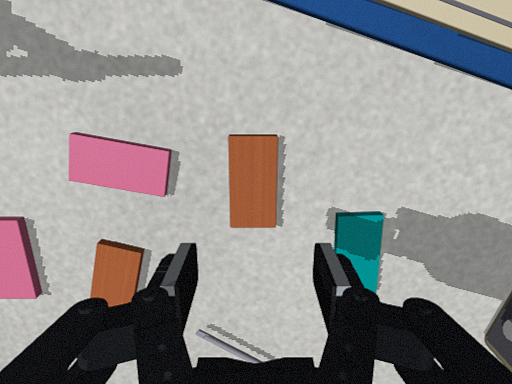

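The short bar is centred at (253,181) between the fingers, with the neighbours clear. It measures (606.5,-312) at yaw 14.7.

Request:
apply_moves --rows '[{"claw": 0.65,"x": 1.5,"y": -2,"z": 30,"roll": 0.003},{"claw": 0.65,"x": 1.5,"y": -2,"z": 60,"roll": 0.003},{"claw": 0.65,"x": 1.5,"y": -2,"z": 85,"roll": 0.003},{"claw": 0.65,"x": 1.5,"y": -2,"z": 105,"roll": 0.003},{"claw": 0.65,"x": 1.5,"y": -2,"z": 115,"roll": 0.003},{"claw": 0.65,"x": 1.5,"y": -2,"z": 119,"roll": 0.003},{"claw": 0.65,"x": 1.5,"y": -2,"z": 122,"roll": 0.003},{"claw": 0.65,"x": 1.5,"y": -2,"z": 122,"roll": 0.003},{"claw": 0.65,"x": 1.5,"y": -2,"z": 122,"roll": 0.003},{"claw": 0.65,"x": 1.5,"y": -2,"z": 122,"roll": 0.003}]'

```text
time: 2.53
position: [607.4, -310.2, 180.3]
eef_rot: [179.9, -0.1, 14.8]
wrist_force: [-0.8, 0.0, -0.6]
gripper_width: 55.2
gripper_force: 0.0
```

```bash
python3 - <<'E'
from h import *
shift((606.5,-312,177),14.8)
im=save("wrist","pics/w3.png")
E
```

```text
shift [-1.4  1.5  3.3] roll 0.0004 pos [ 607.4 -310.2  180.3] [ 1.799e+02 -1.200e-01  1.482e+01] t 2.5333
```

View pics/w3.png

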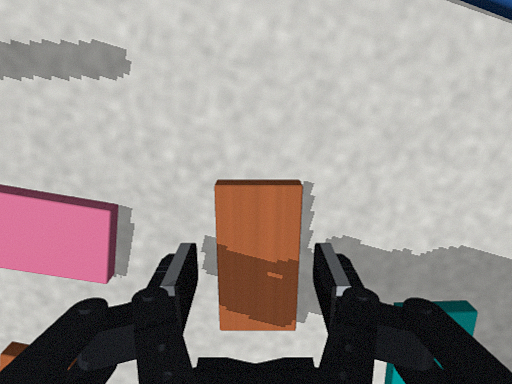

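Request:
apply_moves --rows '[{"claw": 0.65,"x": -1.4,"y": 1.5,"z": 1,"roll": 0},{"claw": 0.65,"x": -1.4,"y": 1.5,"z": 2,"roll": 0},{"claw": 0.65,"x": -1.4,"y": 1.5,"z": 3,"roll": 0},{"claw": 0.65,"x": -1.4,"y": 1.5,"z": 4,"roll": 0},{"claw": 0.65,"x": -1.4,"y": 1.5,"z": 4,"roll": 0},{"claw": 0.65,"x": -1.4,"y": 1.5,"z": 4,"roll": 0}]'

```text
time: 3.08
position: [605.9, -311.7, 174.5]
eef_rot: [-180.0, 0.0, 14.8]
wrist_force: [-0.6, 0.4, -0.2]
gripper_width: 55.7
gripper_force: 0.0
```

Request:
apply_moves --rows '[{"claw": 0.65,"x": 0,"y": 0,"z": 1,"roll": 0},{"claw": 0.65,"x": 0,"y": 0,"z": 1,"roll": 0},{"claw": 0.65,"x": 0,"y": 0,"z": 1,"roll": 0}]'

```text
time: 3.33
position: [605.9, -311.7, 173.6]
eef_rot: [-180.0, 0.0, 14.8]
wrist_force: [0.2, 0.6, 0.1]
gripper_width: 55.3
gripper_force: 0.0
```

Request:
apply_moves --rows '[{"claw": 0.65,"x": 0,"y": 0,"z": 1,"roll": 0},{"claw": 0.65,"x": 0,"y": 0,"z": 1,"roll": 0},{"claw": 0.65,"x": 0,"y": 0,"z": 1,"roll": 0}]'

```text
time: 3.58
position: [605.9, -311.7, 172.7]
eef_rot: [180.0, 0.0, 14.8]
wrist_force: [0.0, -0.3, -0.6]
gripper_width: 55.6
gripper_force: 0.0
```

Request:
apply_moves --rows '[{"claw": 0.4,"x": 0,"y": 0,"z": 0,"roll": 0},{"claw": 0.4,"x": 0,"y": 0,"z": 0,"roll": 0},{"claw": 0.4,"x": 0,"y": 0,"z": 0,"roll": 0},{"claw": 0.4,"x": 0,"y": 0,"z": 0,"roll": 0},{"claw": 0.4,"x": 0,"y": 0,"z": 0,"roll": 0},{"claw": 0.4,"x": 0,"y": 0,"z": 0,"roll": 0}]' --newtons 40

```text
time: 4.08
position: [606.1, -311.8, 173.0]
eef_rot: [180.0, -0.0, 14.8]
wrist_force: [-0.3, 0.1, 2.9]
gripper_width: 38.6
gripper_force: 41.6
```

Request:
apply_moves --rows '[{"claw": 0.3,"x": 0,"y": 0,"z": 0,"roll": 0},{"claw": 0.3,"x": 0,"y": 0,"z": 0,"roll": 0},{"claw": 0.3,"x": 0,"y": 0,"z": 0,"roll": 0},{"claw": 0.3,"x": 0,"y": 0,"z": 0,"roll": 0}]' --newtons 40

```text
time: 4.42
position: [606.1, -311.8, 173.0]
eef_rot: [180.0, -0.0, 14.8]
wrist_force: [0.2, 0.3, 3.9]
gripper_width: 38.6
gripper_force: 41.7
```

```bash
python3 - <<'E'
from h import *
c=env.get_calibration("wrist")
im=save("wrist","pics/w4.png"); bar(im,c,"wrist",10)
im=save("top","pics/t4.png"); bar(im,None,"top",9)
s=env.sense();print(s)
E
```

```text
wrist copper [ 516.4 -206.2] [22.4 16. ] 1.1739739
wrist copper [ 607.3 -311.1] [81.5 40.1] 14.816707
top copper [ 453.  -211.2] [128.3  38.2] 0.1569188
{'time': 4.5167, 'qpos': array([ 29.12659667,  41.87018884,  -8.00138772,  96.02749678,
         7.89028547,  42.61526093, -57.84275168]), 'qd': array([-0.01690298,  0.01590021, -0.03636629,  0.02065548, -0.08314428,
       -0.03352423, -0.02385565]), 'joint_torque': array([-8.06845143e-02, -5.47138989e+01, -1.56735979e+00, -1.63735986e+01,
        4.48312159e-03, -1.01376646e-01,  1.53165496e-03]), 'position': array([ 606.09679404, -311.81541422,  173.03263837]), 'eef_rot': array([ 1.79975562e+02, -2.75893236e-02,  1.48262510e+01]), 'wrist_force': array([0.61191187, 0.75355051, 4.30036873]), 'ft_torque': array([0.02177598, 0.06713983, 0.06139879]), 'gripper_force': 41.742897033691406, 'gripper_width': 38.73216631614227}
```

Request:
apply_moves --rows '[{"claw": 0.3,"x": 0,"y": 0,"z": -5,"roll": 0},{"claw": 0.3,"x": 0,"y": 0,"z": -20,"roll": 0},{"claw": 0.3,"x": 0,"y": 0,"z": -45,"roll": 0},{"claw": 0.3,"x": 0,"y": 0,"z": -75,"roll": 0},{"claw": 0.3,"x": 0,"y": 0,"z": -105,"roll": 0},{"claw": 0.3,"x": 0,"y": 0,"z": -135,"roll": 0},{"claw": 0.3,"x": 0,"y": 0,"z": -150,"roll": 0},{"claw": 0.3,"x": 0,"y": 0,"z": -157,"roll": 0},{"claw": 0.3,"x": 0,"y": 0,"z": -157,"roll": 0}]'

```text
time: 5.27
position: [606.0, -311.7, 331.9]
eef_rot: [179.9, -0.1, 14.8]
wrist_force: [-0.3, 0.1, -2.8]
gripper_width: 38.9
gripper_force: 41.1
```

Request:
apply_moves --rows '[{"claw": 0.3,"x": -1,"y": -10,"z": 0,"roll": 0},{"claw": 0.3,"x": -3,"y": -35,"z": 0,"roll": 0},{"claw": 0.3,"x": -5,"y": -65,"z": 0,"roll": 0},{"claw": 0.3,"x": -7,"y": -95,"z": 0,"roll": 0},{"claw": 0.3,"x": -9,"y": -125,"z": 0,"roll": 0},{"claw": 0.3,"x": -11,"y": -155,"z": 0,"roll": 0},{"claw": 0.3,"x": -13,"y": -185,"z": 0,"roll": 0},{"claw": 0.3,"x": -15,"y": -215,"z": 0,"roll": 0},{"claw": 0.3,"x": -17,"y": -245,"z": 0,"roll": 0},{"claw": 0.3,"x": -19,"y": -275,"z": 0,"roll": 0}]'

```text
time: 6.1
position: [515.1, -48.9, 327.7]
eef_rot: [-179.9, 0.2, 14.9]
wrist_force: [0.3, -1.0, -3.5]
gripper_width: 38.9
gripper_force: 41.0
```

Request:
apply_moves --rows '[{"claw": 0.3,"x": -2,"y": -28,"z": 0,"roll": 0},{"claw": 0.3,"x": -4,"y": -55,"z": 0,"roll": 0},{"claw": 0.3,"x": -5,"y": -70,"z": 0,"roll": 0},{"claw": 0.3,"x": -5,"y": -75,"z": 0,"roll": 0},{"claw": 0.3,"x": -5,"y": -75,"z": 0,"roll": 0},{"claw": 0.3,"x": -5,"y": -75,"z": 0,"roll": 0},{"claw": 0.3,"x": -5,"y": -75,"z": 0,"roll": 0},{"claw": 0.3,"x": -5,"y": -75,"z": 0,"roll": 0}]'

```text
time: 6.77
position: [493.4, 19.0, 329.4]
eef_rot: [180.0, 0.0, 14.7]
wrist_force: [-0.2, -0.0, -2.6]
gripper_width: 38.6
gripper_force: 41.1
```

```bash
python3 - <<'E'
from h import *
s=env.sense();print(s["position"],s["eef_rot"],s["gripper_width"],s["gripper_force"],s["wrist_force"])
c=env.get_calibration("wrist")
im=save("wrist","pics/w5.png"); bar(im,c,"wrist",s["position"][2]-163)
im=cv2.imread("pics/w5.png");hsv=cv2.cvtColor(im,cv2.COLOR_BGR2HSV)
m=cv2.inRange(hsv,(15,80,40),(32,255,255))
for q in cv2.findContours(m,0,1)[0]:
    if cv2.contourArea(q)>300: print("brass",cv2.minEnclosingCircle(q),cv2.boundingRect(q),cv2.contourArea(q))
E
```

```text
[493.43043346  19.01051571 329.35959845] [1.79977342e+02 3.45150450e-02 1.46796697e+01] 38.58105965299623 41.07118606567383 [-0.1834158  -0.04434822 -2.56955722]
wrist copper [517.2 -74.2] [21.4 60.3] -0.2221763
wrist copper [494.3  19.6] [82.1 40.1] 14.418394
brass ((253.63706970214844, 97.733642578125), 53.28389358520508) (203, 45, 103, 107) 8436.5
```

View pics/w5.png

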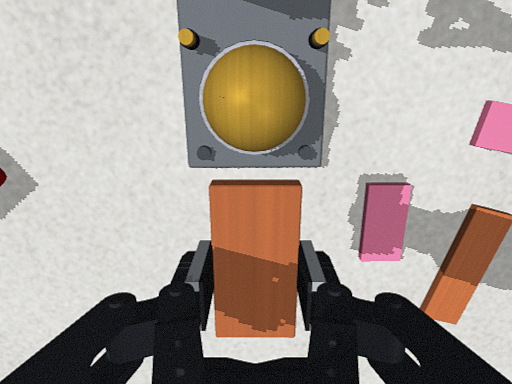

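```bash
cat > dome.py <<'E'
from h import *
def dome(im,c,T,yaw,lo=(15,80,40)):
    m=cv2.inRange(cv2.cvtColor(im,cv2.COLOR_RGB2HSV),lo,(32,255,255))
    m=cv2.morphologyEx(m,cv2.MORPH_OPEN,np.ones((9,9)))
    q=cv2.convexHull(max(cv2.findContours(m,0,1)[0],key=cv2.contourArea))
    V=np.array([ray("wrist",*p[0],c)[1] for p in q]);V/=np.linalg.norm(V,axis=1)[:,None]
    a=np.linalg.lstsq(V,np.ones(len(V)),rcond=None)[0]; al=np.arccos(1/np.linalg.norm(a)); a/=np.linalg.norm(a)
    o=ray("wrist",0,0,c)[0]; p=o+a*(35-o[2])/a[2]
    print("dome centre",p,"dist",np.linalg.norm(p-o),"from size",40/np.sin(al),"resid",np.std(V@a)*500)
    return p
if __name__=="__main__":
    im=cv2.imread("pics/w5.png")[:,:,::-1];c=env.get_calibration("wrist")
    print(dome(im,c,0,0))
    g=cv2.GaussianBlur(cv2.cvtColor(im,cv2.COLOR_RGB2GRAY),(3,3),0).astype(int)
    def line(pts):
        w=np.array([onz("wrist",*p,14,c)[:2] for p in pts],np.float32)
        l=cv2.fitLine(w,cv2.DIST_HUBER,0,0.01,0.01).ravel(); return l
    L=line([(160+np.argmax(-np.diff(g[v,160:200]))+1,v) for v in range(5,155,3)])
    F=line([(u,155+np.argmax(np.diff(g[155:178,u]))+1) for u in range(215,300,3)])
    print("left",L,np.degrees(np.arctan(L[1]/L[0])),"front",F,np.degrees(np.arctan(F[1]/F[0])))
    # intersection corner = stand(-60, +60)
    t=np.linalg.solve(np.array([L[:2],-F[:2]]).T,F[2:]-L[2:]);k=L[2:]+t[0]*L[:2]
    y=np.arctan(L[1]/L[0]); print("corner",k,"dome from corner",k+60*np.array([np.cos(y),np.sin(y)])-60*np.array([-np.sin(y),np.cos(y)]))
E
python3 dome.py
```

```text
dome centre [559.45706453  37.88605133  35.        ] dist 264.90715403636955 from size 268.22769849680674 resid 0.024673171846792116
[559.45706453  37.88605133  35.        ]
left [9.664055e-01 2.570222e-01 5.425554e+02 9.449643e+01] 14.893442 front [ 2.5333658e-01 -9.6737820e-01  5.0179114e+02  2.1371321e+01] -75.32495
corner [486.5424   79.59938] dome from corner [559.94806   37.036385]
```

```bash
python3 - <<'E'
from dome import *
im=cv2.imread("pics/w5.png")[:,:,::-1];c=env.get_calibration("wrist");hsv=cv2.cvtColor(im,cv2.COLOR_RGB2HSV)
print([tuple(hsv[v,240]) for v in range(176,192)],[tuple(hsv[v,240]) for v in range(328,342)])
s=env.sense();z=s["position"][2]-163
M=R.from_euler('xyz',s["eef_rot"],degrees=True).as_matrix()
for v in (180,181,184,185,186,187,335,336,337,338): print(v,(M.T@(onz("wrist",254,v,z,c)-s["position"]))[0].round(2),(M.T@(onz("wrist",254,v,z-10,c)-s["position"]))[0].round(2))
E
```

```text
[(np.uint8(15), np.uint8(2), np.uint8(221)), (np.uint8(60), np.uint8(2), np.uint8(223)), (np.uint8(45), np.uint8(4), np.uint8(231)), (np.uint8(11), np.uint8(29), np.uint8(174)), (np.uint8(10), np.uint8(133), np.uint8(88)), (np.uint8(10), np.uint8(179), np.uint8(87)), (np.uint8(10), np.uint8(164), np.uint8(95)), (np.uint8(9), np.uint8(152), np.uint8(99)), (np.uint8(11), np.uint8(190), np.uint8(83)), (np.uint8(10), np.uint8(165), np.uint8(147)), (np.uint8(9), np.uint8(166), np.uint8(174)), (np.uint8(10), np.uint8(165), np.uint8(188)), (np.uint8(10), np.uint8(172), np.uint8(184)), (np.uint8(10), np.uint8(166), np.uint8(191)), (np.uint8(10), np.uint8(160), np.uint8(186)), (np.uint8(10), np.uint8(166), np.uint8(186))] [(np.uint8(10), np.uint8(164), np.uint8(190)), (np.uint8(10), np.uint8(162), np.uint8(190)), (np.uint8(11), np.uint8(168), np.uint8(190)), (np.uint8(10), np.uint8(161), np.uint8(196)), (np.uint8(10), np.uint8(167), np.uint8(189)), (np.uint8(10), np.uint8(164), np.uint8(191)), (np.uint8(10), np.uint8(164), np.uint8(191)), (np.uint8(11), np.uint8(177), np.uint8(187)), (np.uint8(10), np.uint8(193), np.uint8(189)), (np.uint8(13), np.uint8(34), np.uint8(200)), (np.uint8(85), np.uint8(7), np.uint8(234)), (np.uint8(45), np.uint8(4), np.uint8(232)), (np.uint8(30), np.uint8(3), np.uint8(226)), (np.uint8(36), np.uint8(6), np.uint8(223))]
180 42.04 39.12
181 41.6 38.64
184 40.27 37.21
185 39.82 36.73
186 39.37 36.25
187 38.93 35.77
335 -38.81 -47.81
336 -39.43 -48.47
337 -40.05 -49.14
338 -40.67 -49.8
```

The dome disc is centred at (254,98) and the bar's top face spans rows 185 to 337, square between the fingers. Next I'll check for a camera housing that might meet the lever.

```bash
python3 - <<'E'
from h import *
a=save("top","pics/t5.png");b=save("side","pics/s5.png")
a=cv2.resize(a[80:280,150:350],(400,400),interpolation=2);b=cv2.resize(b[60:260,180:380],(400,400),interpolation=2)
cv2.imwrite("pics/v5.png",np.hstack([a,b])[:,:,::-1]);print(env.sense()["qpos"])
E
```

```text
[  6.67392333  15.96727266 -16.37700285 115.94065629   5.92503634
  48.86459506 -88.27776329]
```

View pics/v5.png

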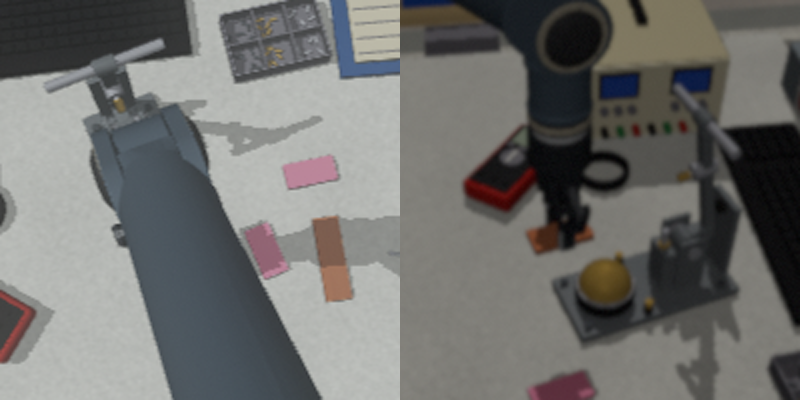

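Request:
apply_moves --rows '[{"claw": 0.3,"x": 12,"y": 0,"z": 0,"roll": 0},{"claw": 0.3,"x": 32,"y": -1,"z": 5,"roll": 0},{"claw": 0.3,"x": 52,"y": -1,"z": 15,"roll": 0},{"claw": 0.3,"x": 64,"y": -1.2,"z": 30,"roll": 0},{"claw": 0.3,"x": 68.8,"y": -1.2,"z": 45,"roll": 0},{"claw": 0.3,"x": 68.8,"y": -1.2,"z": 58,"roll": 0},{"claw": 0.3,"x": 68.8,"y": -1.2,"z": 66,"roll": 0},{"claw": 0.3,"x": 68.8,"y": -1.2,"z": 72,"roll": 0},{"claw": 0.3,"x": 68.8,"y": -1.2,"z": 74,"roll": 0},{"claw": 0.3,"x": 68.8,"y": -1.2,"z": 74,"roll": 0}]'

```text
time: 7.75
position: [559.3, 39.0, 255.6]
eef_rot: [180.0, 0.0, 14.8]
wrist_force: [0.0, 0.1, -2.6]
gripper_width: 38.9
gripper_force: 41.0
```

Request:
apply_moves --rows '[{"claw": 0.3,"x": 0,"y": 0,"z": 0,"roll": 0},{"claw": 0.3,"x": 0,"y": 0,"z": 0,"roll": 0},{"claw": 0.3,"x": 0,"y": 0,"z": 0,"roll": 0},{"claw": 0.3,"x": 0,"y": 0,"z": 0,"roll": 0},{"claw": 0.3,"x": 0,"y": 0,"z": 0,"roll": 0},{"claw": 0.3,"x": 0,"y": 0,"z": 0,"roll": 0}]'

```text
time: 8.25
position: [559.4, 39.2, 256.0]
eef_rot: [180.0, -0.0, 14.8]
wrist_force: [-1.0, 0.2, -2.7]
gripper_width: 38.9
gripper_force: 41.0
```

```bash
python3 -c "
from h import *
shift((559.65,37.6,250),14.8)"
```

```text
shift [-0.2  1.6  6. ] roll 0.0005 pos [559.4  39.2 256. ] [ 1.7999e+02 -3.0000e-02  1.4830e+01] t 8.25
```

Request:
apply_moves --rows '[{"claw": 0.3,"x": -0.2,"y": 1.6,"z": 2,"roll": 0},{"claw": 0.3,"x": -0.2,"y": 1.6,"z": 4,"roll": 0},{"claw": 0.3,"x": -0.2,"y": 1.6,"z": 6,"roll": 0},{"claw": 0.3,"x": -0.2,"y": 1.6,"z": 6,"roll": 0},{"claw": 0.3,"x": -0.2,"y": 1.6,"z": 6,"roll": 0},{"claw": 0.3,"x": -0.2,"y": 1.6,"z": 6,"roll": 0},{"claw": 0.3,"x": -0.2,"y": 1.6,"z": 6,"roll": 0}]'

```text
time: 8.83
position: [559.6, 37.7, 249.7]
eef_rot: [180.0, -0.0, 14.8]
wrist_force: [0.1, -0.9, -2.5]
gripper_width: 38.5
gripper_force: 41.1
```

```bash
python3 - <<'E'
from h import *
for i in range(4):
    shift((559.65,37.6,248),14.8); c=env.get_calibration("wrist"); im=env.camera("wrist")
bar(im,c,"wrist",87); cv2.imwrite("pics/w6.png",im[:,:,::-1])
E
```

```text
shift [-0.   0.1  1.7] roll 0.0006 pos [559.6  37.7 249.7] [ 1.800e+02 -1.000e-02  1.483e+01] t 8.8333
shift [-0.   0.1  1.8] roll 0.0006 pos [559.6  37.7 249.8] [ 1.800e+02 -1.000e-02  1.483e+01] t 8.8833
shift [0.  0.1 1.8] roll 0.0006 pos [559.6  37.7 249.8] [ 1.800e+02 -1.000e-02  1.483e+01] t 8.9333
shift [0.  0.1 1.8] roll 0.0006 pos [559.6  37.7 249.8] [ 1.7999e+02 -1.0000e-02  1.4830e+01] t 8.9833
wrist copper [540.3 -97.5] [35.2 10.6] 28.494146
wrist copper [560.9  38.5] [81.3 40. ] 14.818435
```

Request:
apply_moves --rows '[{"claw": 0.3,"x": 0,"y": 0,"z": 1,"roll": 0},{"claw": 0.3,"x": 0,"y": 0,"z": 1,"roll": 0},{"claw": 0.3,"x": 0,"y": 0,"z": 1,"roll": 0},{"claw": 0.3,"x": 0,"y": 0,"z": 1,"roll": 0}]'

```text
time: 9.37
position: [559.6, 37.7, 248.7]
eef_rot: [180.0, 0.0, 14.8]
wrist_force: [0.0, 0.5, -2.7]
gripper_width: 38.7
gripper_force: 41.1
```

Request:
apply_moves --rows '[{"claw": 0.3,"x": 0,"y": 0,"z": 0.7,"roll": 0},{"claw": 0.3,"x": 0,"y": 0,"z": 0.7,"roll": 0},{"claw": 0.3,"x": 0,"y": 0,"z": 0.7,"roll": 0},{"claw": 0.3,"x": 0,"y": 0,"z": 0.7,"roll": 0}]'

```text
time: 9.7
position: [559.6, 37.6, 248.0]
eef_rot: [180.0, 0.0, 14.8]
wrist_force: [0.2, 0.3, -2.5]
gripper_width: 38.8
gripper_force: 41.1
```

Request:
apply_moves --rows '[{"claw": 0.3,"x": 0,"y": 0,"z": 0.5,"roll": 0},{"claw": 0.3,"x": 0,"y": 0,"z": 0.5,"roll": 0},{"claw": 0.3,"x": 0,"y": 0,"z": 0.5,"roll": 0},{"claw": 0.3,"x": 0,"y": 0,"z": 0.5,"roll": 0}]'

```text
time: 10.03
position: [559.6, 37.7, 247.8]
eef_rot: [180.0, -0.0, 14.8]
wrist_force: [-1.8, -0.8, 0.9]
gripper_width: 38.7
gripper_force: 41.5
```

Request:
apply_moves --rows '[{"claw": 0.48,"x": 0,"y": 0,"z": -0.2,"roll": 0},{"claw": 0.5,"x": 0,"y": 0,"z": -0.2,"roll": 0},{"claw": 0.55,"x": 0,"y": 0,"z": -0.2,"roll": 0},{"claw": 0.6,"x": 0,"y": 0,"z": -0.2,"roll": 0},{"claw": 0.65,"x": 0,"y": 0,"z": -0.2,"roll": 0},{"claw": 0.65,"x": 0,"y": 0,"z": -0.2,"roll": 0},{"claw": 0.65,"x": 0,"y": 0,"z": -0.2,"roll": 0},{"claw": 0.65,"x": 0,"y": 0,"z": -0.2,"roll": 0}]' --newtons 20

```text
time: 10.7
position: [559.6, 37.6, 247.7]
eef_rot: [180.0, -0.0, 14.8]
wrist_force: [-0.1, 0.1, -0.5]
gripper_width: 55.5
gripper_force: 0.0
```

```bash
python3 - <<'E'
from h import *
s=env.sense();print(s["position"],s["gripper_width"],s["wrist_force"])
c=env.get_calibration("wrist"); im=save("wrist","pics/w7.png");bar(im,c,"wrist",85)
b=save("side","pics/s7.png")
w=cv2.resize(im,(400,300));bb=cv2.resize(b[130:250,220:380],(400,300),interpolation=2)
cv2.imwrite("pics/v7.png",np.hstack([w,bb])[:,:,::-1])
E
```

```text
[559.60586679  37.63187329 247.70617184] 55.4541523697155 [-0.09741076  0.05952843 -0.46937758]
wrist copper [542.8 -97.8] [25.1  7.5] 28.497566
wrist copper [560.6  38.4] [82.  39.9] 14.601234
```

View pics/v7.png

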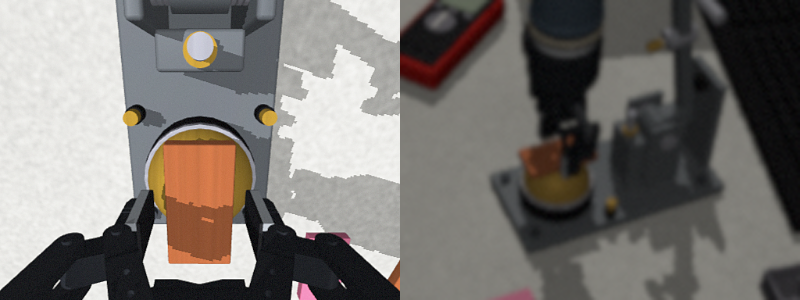

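The bar rests on the dome, with the side crop showing it at about (545,155) looking level. I'll retreat up and check the tilt with a corner PnP.

Request:
apply_moves --rows '[{"claw": 0.65,"x": 0,"y": 0,"z": -3,"roll": 0},{"claw": 0.65,"x": 0,"y": 0,"z": -8,"roll": 0},{"claw": 0.65,"x": 0,"y": 0,"z": -16,"roll": 0},{"claw": 0.65,"x": 0,"y": 0,"z": -28,"roll": 0},{"claw": 0.65,"x": 0,"y": 0,"z": -45,"roll": 0},{"claw": 0.65,"x": 0,"y": 0,"z": -60,"roll": 0},{"claw": 0.65,"x": 0,"y": 0,"z": -75,"roll": 0},{"claw": 0.65,"x": 0,"y": 0,"z": -85,"roll": 0},{"claw": 0.65,"x": 0,"y": 0,"z": -90,"roll": 0},{"claw": 0.65,"x": 0,"y": 0,"z": -90,"roll": 0}]'

```text
time: 11.63
position: [559.9, 37.7, 339.4]
eef_rot: [180.0, -0.2, 14.8]
wrist_force: [0.0, -0.2, -0.2]
gripper_width: 55.7
gripper_force: 0.0
```

Request:
apply_moves --rows '[{"claw": 0.65,"x": 5,"y": 0,"z": 0,"roll": 0},{"claw": 0.65,"x": 5,"y": 0,"z": 0,"roll": 0},{"claw": 0.65,"x": 5,"y": 0,"z": 0,"roll": 0},{"claw": 0.65,"x": 5,"y": 0,"z": 0,"roll": 0}]'

```text
time: 11.97
position: [564.3, 38.9, 336.8]
eef_rot: [-180.0, 0.1, 14.8]
wrist_force: [1.0, 0.4, -0.4]
gripper_width: 55.4
gripper_force: 0.0
```

```bash
cat > pnp.py <<'E'
from h import *
def pnp(im,c,vmin=110):
    hsv=cv2.cvtColor(im,cv2.COLOR_RGB2HSV); m=cv2.inRange(hsv,(4,90,40),(14,255,255))
    o=onz("wrist",0,0,85,c); u,v=proj("wrist",(559.5,37.6,85),c)
    q=[k for k in cv2.findContours(m,0,1)[0] if cv2.pointPolygonTest(k,(u,v),False)>0][0].reshape(-1,2).astype(np.float32)
    (cx,cy),(w,h),a=cv2.minAreaRect(q); bx=cv2.boxPoints(((cx,cy),(w,h),a))
    # order corners: fit lines on points near each side
    L=[]
    for i in range(4):
        p,r=bx[i],bx[(i+1)%4]; d=r-p; n=np.linalg.norm(d); t=(q-p)@d/n/n; e=abs(np.cross(d/n,q-p))
        L.append(cv2.fitLine(q[(t>.1)&(t<.9)&(e<4)],cv2.DIST_HUBER,0,.01,.01).ravel())
    P=[]
    for i in range(4):
        A,B=L[i-1],L[i]; t=np.linalg.solve(np.array([A[:2],-B[:2]]).T,B[2:]-A[2:]);P.append(A[2:]+t[0]*A[:2])
    P=np.array(P); W=np.array([onz("wrist",*p,85,c) for p in P])
    print("corners",P.round(1).tolist(),"side lens",[np.linalg.norm(W[i]-W[(i+1)%4]).round(2) for i in range(4)],"centre",W.mean(0).round(2))
    return P,W
if __name__=="__main__":
    s=env.sense();print(s["position"],s["eef_rot"]);c=env.get_calibration("wrist");im=save("wrist","pics/w8.png")
    P,W=pnp(im,c); x,y,w,h=cv2.boundingRect(P.astype(np.float32))
    g=im[max(0,y-90):y+h+60,max(0,x-130):x+w+130];cv2.imwrite("pics/w8c.png",cv2.resize(g,None,fx=1.8,fy=1.8,interpolation=2)[:600,:800,::-1])
    hsv=cv2.cvtColor(im,cv2.COLOR_RGB2HSV);u=int(P[:,0].mean()-15);print([hsv[v,u].tolist() for v in range(y-3,y+9)],y)
E
python3 pnp.py 2>&1 | grep -v Warn
```

```text
p,r=bx[i],bx[(i+1)%4]; d=r-p; n=np.linalg.norm(d); t=(q-p)@d/n/n; e=abs(np.cross(d/n,q-p))
[564.31483335  38.92506963 336.83515839] [-1.79982502e+02  9.36044299e-02  1.48360147e+01]
corners [[229.5, 255.0], [226.8000030517578, 151.0], [283.79998779296875, 151.0], [280.6000061035156, 255.0]] side lens [np.float64(80.43), np.float64(39.14), np.float64(80.41), np.float64(39.01)] centre [560.57  38.41  85.  ]
[[22, 194, 126], [21, 180, 133], [19, 170, 117], [11, 165, 88], [9, 159, 77], [10, 173, 161], [11, 165, 184], [10, 164, 185], [10, 165, 181], [11, 173, 180], [10, 170, 182], [10, 164, 180]] 151
```

View pics/w8c.png

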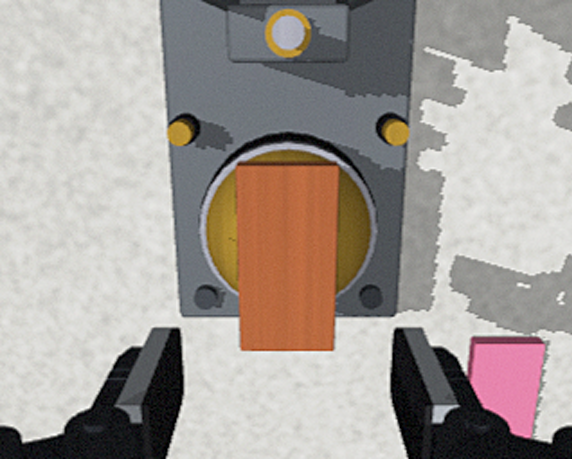

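The picture shows the bar square over the dome, near corners at about (237,165) and (338,165) in the crop, with the two ends measuring 39.0 and 39.1 mm wide, so it is level to about half a degree. Next I'll grip the cross-bar from above on the −y side, at stand (121.5,−48).

Request:
apply_moves --rows '[{"claw": 0.65,"x": 0,"y": 0,"z": -15,"roll": 0},{"claw": 0.65,"x": 0,"y": 0,"z": -45,"roll": 0},{"claw": 0.65,"x": 0,"y": 0,"z": -80,"roll": 0},{"claw": 0.65,"x": 0,"y": 0,"z": -115,"roll": 0},{"claw": 0.65,"x": 0,"y": 0,"z": -145,"roll": 0},{"claw": 0.65,"x": 10,"y": 5,"z": -170,"roll": 0},{"claw": 0.65,"x": 35,"y": 15,"z": -175,"roll": 0},{"claw": 0.65,"x": 65,"y": 28,"z": -175,"roll": 0},{"claw": 0.65,"x": 95,"y": 40,"z": -175,"roll": 0},{"claw": 0.65,"x": 116,"y": 48,"z": -175,"roll": 0}]'

```text
time: 12.85
position: [690.8, 21.3, 512.0]
eef_rot: [180.0, 0.0, 14.8]
wrist_force: [0.3, -0.6, 0.0]
gripper_width: 55.3
gripper_force: 0.0
```

Request:
apply_moves --rows '[{"claw": 0.65,"x": 0,"y": 0,"z": 0,"roll": 0.08},{"claw": 0.65,"x": 0,"y": 0,"z": 0,"roll": 0.2},{"claw": 0.65,"x": 0,"y": 0,"z": 0,"roll": 0.32},{"claw": 0.65,"x": 0,"y": 0,"z": 0,"roll": 0.44},{"claw": 0.65,"x": 0,"y": 0,"z": 0,"roll": 0.56},{"claw": 0.65,"x": 0,"y": 0,"z": 0,"roll": 0.68},{"claw": 0.65,"x": 0,"y": 0,"z": 0,"roll": 0.8},{"claw": 0.65,"x": 0,"y": 0,"z": 0,"roll": 0.92},{"claw": 0.65,"x": 0,"y": 0,"z": 0,"roll": 1.04},{"claw": 0.65,"x": 0,"y": 0,"z": 0,"roll": 1.16}]'

```text
time: 13.68
position: [688.8, 22.3, 512.0]
eef_rot: [179.9, 0.0, -52.0]
wrist_force: [-0.8, -0.5, -0.3]
gripper_width: 55.7
gripper_force: 0.0
```

Request:
apply_moves --rows '[{"claw": 0.65,"x": 0,"y": 0,"z": 0,"roll": 0.12},{"claw": 0.65,"x": 0,"y": 0,"z": 0,"roll": 0.24},{"claw": 0.65,"x": 0,"y": 0,"z": 0,"roll": 0.36},{"claw": 0.65,"x": 0,"y": 0,"z": 0,"roll": 0.41},{"claw": 0.65,"x": 0,"y": 0,"z": 0,"roll": 0.41},{"claw": 0.65,"x": 0,"y": 0,"z": 0,"roll": 0.41},{"claw": 0.65,"x": 0,"y": 0,"z": 0,"roll": 0.41},{"claw": 0.65,"x": 0,"y": 0,"z": 0,"roll": 0.41}]'

```text
time: 14.35
position: [688.9, 23.4, 511.9]
eef_rot: [179.9, -0.0, -75.0]
wrist_force: [0.1, 0.1, 0.0]
gripper_width: 55.6
gripper_force: 0.0
```

```bash
cat >> h.py <<'E'
YAW=np.radians(14.8); D=np.array([559.5,37.65])
def st(x,y): return D+np.array([x*np.cos(YAW)-y*np.sin(YAW),x*np.sin(YAW)+y*np.cos(YAW)])
E
python3 - <<'E'
from h import *
s=env.sense(); print(s["qpos"].round(1))
shift((*st(121.5,-48),443),-75.2)
c=env.get_calibration("wrist")
print("expected handle px", proj("wrist",(*st(122.5,-75),288),c),proj("wrist",(*st(122.5,-25),288),c))
im=save("wrist","pics/w9.png")
E
```

```text
[ -35.6   30.3   48.9   79.3  -22.6   80.5 -152. ]
shift [ 1.2 -0.1 68.9] roll 0.0033 pos [688.9  23.4 511.9] [ 1.7992e+02 -2.0000e-02 -7.5010e+01] t 14.35
expected handle px (np.float64(254.4851215704285), np.float64(171.84920730381873)) (np.float64(254.29927699401554), np.float64(245.02994452432824))
```

View pics/w9.png

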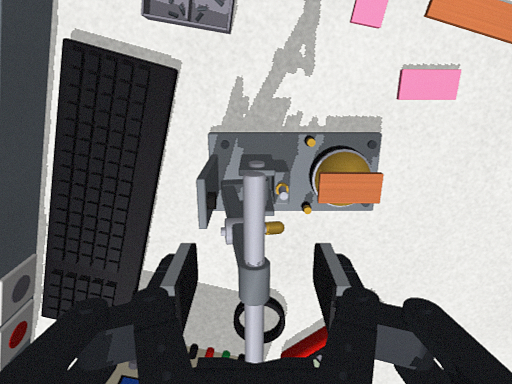

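The cross-bar end is at (254,175), as expected, with the handle centred between the fingers. But joint 7 sits at its limit (−152°), so I'll turn half a turn back for the same grasp.

Request:
apply_moves --rows '[{"claw": 0.65,"x": 0,"y": 0,"z": 0,"roll": -0.1},{"claw": 0.65,"x": 0,"y": 0,"z": 0,"roll": -0.22},{"claw": 0.65,"x": 0,"y": 0,"z": 0,"roll": -0.34},{"claw": 0.65,"x": 0,"y": 0,"z": 0,"roll": -0.46},{"claw": 0.65,"x": 0,"y": 0,"z": 0,"roll": -0.58},{"claw": 0.65,"x": 0,"y": 0,"z": 0,"roll": -0.7},{"claw": 0.65,"x": 0,"y": 0,"z": 0,"roll": -0.82},{"claw": 0.65,"x": 0,"y": 0,"z": 0,"roll": -0.94},{"claw": 0.65,"x": 0,"y": 0,"z": 0,"roll": -1.06},{"claw": 0.65,"x": 0,"y": 0,"z": 0,"roll": -1.18}]'

```text
time: 15.23
position: [688.6, 21.5, 512.8]
eef_rot: [-179.9, 0.0, -7.2]
wrist_force: [1.3, -0.7, 0.4]
gripper_width: 55.5
gripper_force: 0.0
```

Request:
apply_moves --rows '[{"claw": 0.65,"x": 0,"y": 0,"z": 0,"roll": -0.12},{"claw": 0.65,"x": 0,"y": 0,"z": 0,"roll": -0.24},{"claw": 0.65,"x": 0,"y": 0,"z": 0,"roll": -0.36},{"claw": 0.65,"x": 0,"y": 0,"z": 0,"roll": -0.48},{"claw": 0.65,"x": 0,"y": 0,"z": 0,"roll": -0.6},{"claw": 0.65,"x": 0,"y": 0,"z": 0,"roll": -0.72},{"claw": 0.65,"x": 0,"y": 0,"z": 0,"roll": -0.84},{"claw": 0.65,"x": 0,"y": 0,"z": 0,"roll": -0.96},{"claw": 0.65,"x": 0,"y": 0,"z": 0,"roll": -1.08},{"claw": 0.65,"x": 0,"y": 0,"z": 0,"roll": -1.2}]'

```text
time: 16.07
position: [688.5, 21.5, 513.0]
eef_rot: [-180.0, -0.1, 61.6]
wrist_force: [-0.8, 0.3, 0.1]
gripper_width: 55.5
gripper_force: 0.0
```

Request:
apply_moves --rows '[{"claw": 0.65,"x": 0,"y": 0,"z": 0,"roll": -0.12},{"claw": 0.65,"x": 0,"y": 0,"z": 0,"roll": -0.24},{"claw": 0.65,"x": 0,"y": 0,"z": 0,"roll": -0.36},{"claw": 0.65,"x": 0,"y": 0,"z": 0,"roll": -0.48},{"claw": 0.65,"x": 0,"y": 0,"z": 0,"roll": -0.6},{"claw": 0.65,"x": 0,"y": 0,"z": 0,"roll": -0.7},{"claw": 0.65,"x": 0,"y": 0,"z": 0,"roll": -0.755},{"claw": 0.65,"x": 0,"y": 0,"z": 0,"roll": -0.755},{"claw": 0.65,"x": 0,"y": 0,"z": 0,"roll": -0.755},{"claw": 0.65,"x": 0,"y": 0,"z": 0,"roll": -0.755}]'

```text
time: 16.9
position: [688.7, 21.7, 513.0]
eef_rot: [180.0, -0.0, 104.4]
wrist_force: [-0.9, -0.3, -0.2]
gripper_width: 55.5
gripper_force: 0.0
```

```bash
python3 - <<'E'
from h import *
s=env.sense(); print(s["qpos"].round(1))
shift((*st(121.5,-48),443),104.8)
E
```

```text
[-11.8  24.6   9.8  77.7  -4.2  78.   12.4]
shift [ 0.4  0.7 70. ] roll -0.0068 pos [688.7  21.7 513. ] [ 1.7997e+02 -2.0000e-02  1.0441e+02] t 16.9
```

Request:
apply_moves --rows '[{"claw": 0.65,"x": 0,"y": 0.7,"z": 12,"roll": -0.007},{"claw": 0.65,"x": 0,"y": 0.7,"z": 28,"roll": -0.007},{"claw": 0.65,"x": 0,"y": 0.7,"z": 44,"roll": -0.007},{"claw": 0.65,"x": 0,"y": 0.7,"z": 58,"roll": -0.007},{"claw": 0.65,"x": 0,"y": 0.7,"z": 67,"roll": -0.007},{"claw": 0.65,"x": 0,"y": 0.7,"z": 70,"roll": -0.007},{"claw": 0.65,"x": 0,"y": 0.7,"z": 70,"roll": -0.007},{"claw": 0.65,"x": 0,"y": 0.7,"z": 70,"roll": -0.007}]'

```text
time: 17.57
position: [689.7, 22.4, 443.2]
eef_rot: [180.0, 0.0, 104.9]
wrist_force: [0.9, -0.1, -0.1]
gripper_width: 55.9
gripper_force: 0.0
```

Request:
apply_moves --rows '[{"claw": 0.3,"x": 0,"y": 0,"z": 0,"roll": 0},{"claw": 0.25,"x": 0,"y": 0,"z": 0,"roll": 0},{"claw": 0.2,"x": 0,"y": 0,"z": 0,"roll": 0},{"claw": 0.05,"x": 0,"y": 0,"z": 0,"roll": 0},{"claw": 0.05,"x": 0,"y": 0,"z": 0,"roll": 0},{"claw": 0.05,"x": 0,"y": 0,"z": 0,"roll": 0},{"claw": 0.05,"x": 0,"y": 0,"z": 0,"roll": 0},{"claw": 0.05,"x": 0,"y": 0,"z": 0,"roll": 0}]' --newtons 35

```text
time: 18.23
position: [689.6, 22.3, 443.5]
eef_rot: [179.9, 0.0, 104.9]
wrist_force: [-0.4, -0.6, 3.9]
gripper_width: 13.0
gripper_force: 34.3
```

```bash
python3 - <<'E'
from h import *
s=env.sense(); p=s["position"]; r=R.from_euler('z',-14.8,degrees=True).apply([*(p[:2]-D),p[2]]); print("stand tcp",r.round(1),s["gripper_width"],s["wrist_force"])
# handle path relative to the start, lever steps
ph=np.radians(169.5-80.2)
for th in np.linspace(0,1.4,15): print(round(th,2),"dy",round(203.4*(np.cos(ph+th)-np.cos(ph)),1),"dz",round(-203.4*(np.sin(ph+th)-np.sin(ph)),1))
im=save("wrist","pics/w10.png")
E
```

```text
stand tcp [121.9 -48.  443.5] 12.956907394102997 [-0.43103175 -0.64664984  3.86603969]
0.0 dy 0.0 dz -0.0
0.1 dy -20.3 dz 0.8
0.2 dy -40.5 dz 3.6
0.3 dy -60.2 dz 8.3
0.4 dy -79.4 dz 15.1
0.5 dy -97.8 dz 23.7
0.6 dy -115.3 dz 34.1
0.7 dy -131.6 dz 46.2
0.8 dy -146.7 dz 59.9
0.9 dy -160.3 dz 75.0
1.0 dy -172.3 dz 91.4
1.1 dy -182.6 dz 108.9
1.2 dy -191.1 dz 127.4
1.3 dy -197.8 dz 146.6
1.4 dy -202.5 dz 166.4
```

View pics/w10.png

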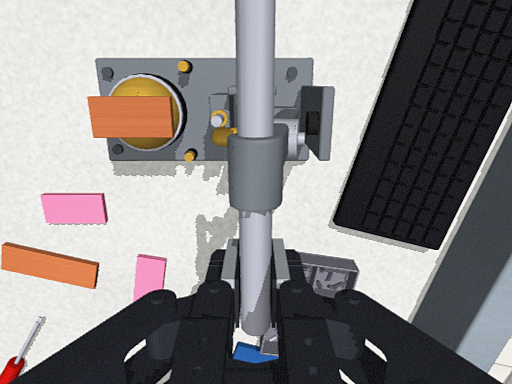

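The fingers hold the cross-bar near (257,270), outboard of the arm's hub, and the copper bar is still square on the dome at (130,117). I've gone past the ten-picture limit (12 viewed), so the rest will be done by numbers only.

Request:
apply_moves --rows '[{"claw": 0.05,"x": 0,"y": -5,"z": 0,"roll": 0},{"claw": 0.05,"x": 0,"y": -10,"z": 0.2,"roll": 0},{"claw": 0.05,"x": 0,"y": -20.3,"z": 0.8,"roll": 0},{"claw": 0.05,"x": 0,"y": -30.5,"z": 2,"roll": 0},{"claw": 0.05,"x": 0,"y": -40.5,"z": 3.6,"roll": 0},{"claw": 0.05,"x": 0,"y": -50.4,"z": 5.7,"roll": 0},{"claw": 0.05,"x": 0,"y": -60.2,"z": 8.3,"roll": 0},{"claw": 0.05,"x": 0,"y": -69.9,"z": 11.5,"roll": 0},{"claw": 0.05,"x": 0,"y": -75,"z": 13.3,"roll": 0},{"claw": 0.05,"x": 0,"y": -79.4,"z": 15.1,"roll": 0}]'

```text
time: 19.12
position: [612.5, 1.8, 427.8]
eef_rot: [179.9, 0.0, 104.9]
wrist_force: [3.0, -0.6, -0.6]
gripper_width: 12.7
gripper_force: 35.0
```

```bash
cat > lev.py <<'E'
from h import *
s=env.sense(); p=s["position"]; r=R.from_euler('z',-14.8,degrees=True).apply([*(p[:2]-D),p[2]])
x,z=r[0]-120,r[2]-155.5-85
print("stand tcp",r.round(1),"radius",np.hypot(x,z).round(1),"theta",(np.arctan2(z,x)-np.radians(89.3)).round(3),s["gripper_width"],s["gripper_force"],"F stand",R.from_euler('z',-14.8,degrees=True).apply(s["wrist_force"]).round(1),"q",s["qpos"].round(0),s["eef_rot"].round(2),s["time"])
E
python3 lev.py
```

```text
stand tcp [ 42.1 -48.2 427.8] radius 202.9 theta 0.406 12.729024123806473 34.991249442100525 F stand [ 2.8 -1.4 -0.6] q [-11.  20.   9.  96.  -4.  65.  14.] [1.7989e+02 2.0000e-02 1.0488e+02] 19.1167
```

Request:
apply_moves --rows '[{"claw": 0.05,"x": 0,"y": -9.3,"z": 4.1,"roll": 0},{"claw": 0.05,"x": 0,"y": -18.4,"z": 8.6,"roll": 0},{"claw": 0.05,"x": 0,"y": -27.3,"z": 13.7,"roll": 0},{"claw": 0.05,"x": 0,"y": -35.9,"z": 19,"roll": 0},{"claw": 0.05,"x": 0,"y": -44.2,"z": 24.9,"roll": 0},{"claw": 0.05,"x": 0,"y": -52.2,"z": 31.1,"roll": 0},{"claw": 0.05,"x": 0,"y": -59.9,"z": 37.8,"roll": 0},{"claw": 0.05,"x": 0,"y": -67.3,"z": 44.8,"roll": 0},{"claw": 0.05,"x": 0,"y": -74.3,"z": 52.2,"roll": 0},{"claw": 0.05,"x": 0,"y": -80.9,"z": 59.9,"roll": 0}]'

```text
time: 19.95
position: [534.1, -19.1, 367.2]
eef_rot: [180.0, 0.0, 104.9]
wrist_force: [3.6, 0.4, 0.5]
gripper_width: 12.6
gripper_force: 35.5
```

```bash
python3 lev.py
```

```text
stand tcp [-39.1 -48.4 367.2] radius 203.3 theta 0.911 12.605268152406234 35.546173453330994 F stand [ 3.6 -0.6  0.5] q [-10.  16.   9. 110.  -3.  54.  15.] [1.7997e+02 2.0000e-02 1.0489e+02] 19.95
```

Request:
apply_moves --rows '[{"claw": 0.05,"x": 0,"y": -6.2,"z": 8.1,"roll": 0},{"claw": 0.05,"x": 0,"y": -12,"z": 16.4,"roll": 0},{"claw": 0.05,"x": 0,"y": -17.3,"z": 25,"roll": 0},{"claw": 0.05,"x": 0,"y": -22.3,"z": 33.9,"roll": 0},{"claw": 0.05,"x": 0,"y": -26.7,"z": 43,"roll": 0},{"claw": 0.05,"x": 0,"y": -30.8,"z": 52.4,"roll": 0},{"claw": 0.05,"x": 0,"y": -33,"z": 58.1,"roll": 0},{"claw": 0.05,"x": 0,"y": -35,"z": 63.9,"roll": 0},{"claw": 0.05,"x": 0,"y": -36.3,"z": 67.7,"roll": 0},{"claw": 0.05,"x": 0,"y": -37.5,"z": 71.6,"roll": 0}]'

```text
time: 20.78
position: [498.5, -28.5, 295.8]
eef_rot: [180.0, 0.0, 104.9]
wrist_force: [5.1, -0.2, 3.1]
gripper_width: 12.5
gripper_force: 36.6
```

```bash
python3 lev.py
```

```text
stand tcp [-75.9 -48.4 295.8] radius 203.5 theta 1.308 12.477797551347454 36.56412899494171 F stand [ 4.9 -1.5  3.1] q [ -9.  18.   9. 118.  -4.  44.  17.] [1.7997e+02 1.0000e-02 1.0490e+02] 20.7833
```

Request:
apply_moves --rows '[{"claw": 0.05,"x": 0,"y": -0.6,"z": 2,"roll": 0},{"claw": 0.05,"x": 0,"y": -1.1,"z": 4,"roll": 0},{"claw": 0.05,"x": 0,"y": -1.6,"z": 6,"roll": 0},{"claw": 0.05,"x": 0,"y": -2.1,"z": 8,"roll": 0},{"claw": 0.05,"x": 0,"y": -2.5,"z": 9.5,"roll": 0},{"claw": 0.05,"x": 0,"y": -2.8,"z": 11,"roll": 0},{"claw": 0.05,"x": 0,"y": -3.1,"z": 12.5,"roll": 0},{"claw": 0.05,"x": 0,"y": -3.4,"z": 14,"roll": 0},{"claw": 0.05,"x": 0,"y": -3.7,"z": 15.5,"roll": 0},{"claw": 0.05,"x": 0,"y": -4,"z": 17,"roll": 0}]'

```text
time: 21.62
position: [494.7, -29.5, 279.4]
eef_rot: [180.0, 0.0, 104.9]
wrist_force: [4.4, 0.0, 5.5]
gripper_width: 12.4
gripper_force: 37.3
```

```bash
python3 lev.py
```

```text
stand tcp [-79.9 -48.4 279.4] radius 203.6 theta 1.391 12.44785504130952 37.319632172584534 F stand [ 4.2 -1.1  5.5] q [ -9.  19.   9. 119.  -4.  41.  18.] [1.7997e+02 1.0000e-02 1.0490e+02] 21.6167
```

Now press onto the stop in 1 mm steps, watching the force.

Request:
apply_moves --rows '[{"claw": 0.05,"x": 0,"y": -0.2,"z": 1,"roll": 0},{"claw": 0.05,"x": 0,"y": -0.3,"z": 2,"roll": 0},{"claw": 0.05,"x": 0,"y": -0.3,"z": 2,"roll": 0},{"claw": 0.05,"x": 0,"y": -0.3,"z": 2,"roll": 0}]'

```text
time: 21.95
position: [494.3, -29.6, 277.5]
eef_rot: [180.0, 0.0, 104.9]
wrist_force: [3.6, -0.7, 7.0]
gripper_width: 12.6
gripper_force: 37.4
```

Request:
apply_moves --rows '[{"claw": 0.05,"x": 0,"y": 0,"z": 1,"roll": 0},{"claw": 0.05,"x": 0,"y": 0,"z": 1,"roll": 0},{"claw": 0.05,"x": 0,"y": 0,"z": 1,"roll": 0}]'

```text
time: 22.2
position: [494.2, -29.7, 276.5]
eef_rot: [180.0, 0.0, 104.9]
wrist_force: [2.5, -1.0, 8.1]
gripper_width: 12.5
gripper_force: 37.4
```

Request:
apply_moves --rows '[{"claw": 0.05,"x": 0,"y": 0,"z": 1,"roll": 0},{"claw": 0.05,"x": 0,"y": 0,"z": 1,"roll": 0},{"claw": 0.05,"x": 0,"y": 0,"z": 1,"roll": 0}]'

```text
time: 22.45
position: [494.1, -29.7, 275.5]
eef_rot: [-180.0, -0.0, 104.9]
wrist_force: [2.0, -0.8, 7.6]
gripper_width: 12.8
gripper_force: 37.5
```

```bash
python3 lev.py
```

```text
stand tcp [-80.4 -48.4 275.5] radius 203.5 theta 1.41 12.794471914811572 37.45146453380585 F stand [ 1.7 -1.3  7.6] q [ -8.  20.   9. 120.  -4.  41.  18.] [-179.98   -0.    104.89] 22.45
```

Request:
apply_moves --rows '[{"claw": 0.05,"x": 0,"y": 0,"z": 0.5,"roll": 0},{"claw": 0.05,"x": 0,"y": 0,"z": 1,"roll": 0},{"claw": 0.05,"x": 0,"y": 0,"z": 1,"roll": 0},{"claw": 0.05,"x": 0,"y": 0,"z": 1,"roll": 0}]'

```text
time: 22.78
position: [494.0, -29.7, 274.4]
eef_rot: [-180.0, -0.0, 104.9]
wrist_force: [3.3, -0.2, 7.4]
gripper_width: 12.7
gripper_force: 37.7
```

Request:
apply_moves --rows '[{"claw": 0.05,"x": 0,"y": 0,"z": 0.5,"roll": 0},{"claw": 0.05,"x": 0,"y": 0,"z": 1,"roll": 0},{"claw": 0.05,"x": 0,"y": 0,"z": 1,"roll": 0},{"claw": 0.05,"x": 0,"y": 0,"z": 1,"roll": 0}]'

```text
time: 23.12
position: [493.9, -29.8, 273.8]
eef_rot: [-179.9, -0.0, 104.9]
wrist_force: [1.5, -0.5, 11.5]
gripper_width: 13.1
gripper_force: 38.0
```

```bash
python3 lev.py
```

```text
stand tcp [-80.6 -48.4 273.8] radius 203.4 theta 1.418 13.093434452417213 37.986953258514404 F stand [ 1.4 -0.8 11.5] q [ -8.  20.   9. 120.  -4.  41.  18.] [-1.7994e+02 -2.0000e-02  1.0489e+02] 23.1167
```

Request:
apply_moves --rows '[{"claw": 0.05,"x": 0,"y": 0,"z": 0.5,"roll": 0},{"claw": 0.05,"x": 0,"y": 0,"z": 1,"roll": 0},{"claw": 0.05,"x": 0,"y": 0,"z": 1,"roll": 0},{"claw": 0.05,"x": 0,"y": 0,"z": 1,"roll": 0}]'

```text
time: 23.45
position: [493.9, -29.8, 273.3]
eef_rot: [-179.9, -0.0, 104.9]
wrist_force: [0.1, -0.7, 15.3]
gripper_width: 12.6
gripper_force: 38.3
```

Request:
apply_moves --rows '[{"claw": 0.05,"x": 0,"y": 0,"z": 0,"roll": 0},{"claw": 0.05,"x": 0,"y": 0,"z": 0,"roll": 0},{"claw": 0.05,"x": 0,"y": 0,"z": 0,"roll": 0},{"claw": 0.05,"x": 0,"y": 0,"z": 0,"roll": 0},{"claw": 0.05,"x": 0,"y": 0,"z": 0,"roll": 0},{"claw": 0.05,"x": 0,"y": 0,"z": 0,"roll": 0}]'

```text
time: 23.95
position: [493.9, -29.8, 273.2]
eef_rot: [-179.9, -0.0, 104.9]
wrist_force: [0.0, 0.4, 16.2]
gripper_width: 12.9
gripper_force: 38.3
```

```bash
python3 lev.py; python3 - <<'E'
from h import *
# bar check in wrist and top/side views by masks, no viewing
for n in ("wrist","top","side"):
    c=env.get_calibration(n); im=save(n,f"pics/{n}_end.png"); print("expected px",proj(n,(*st(0,0),85),c))
    bar(im,c,n,85)
E
```

```text
stand tcp [-80.7 -48.5 273.2] radius 203.3 theta 1.421 12.891112502650246 38.334277868270874 F stand [ 0.1  0.4 16.2] q [ -8.  20.   9. 120.  -4.  41.  18.] [-1.7993e+02 -2.0000e-02  1.0489e+02] 23.95
expected px (np.float64(418.2470638398426), np.float64(152.52544341273295))
wrist copper [555.8  49.6] [81.9 16.6] 14.858991
expected px (np.float64(228.31305145089047), np.float64(179.81343610608383))
top copper [ 441.9 -196.6] [119.1  35.9] 0.15995364
expected px (np.float64(282.409243076146), np.float64(190.8828482825441))
side copper [ 449.8 -254.2] [116.4  39.7] 0.010601664
side copper [561.6  30.2] [88.2 44.8] 26.416563
side copper [-203.9  977.2] [ 99.6 788.3] -71.29288
side copper [-147.5 1168.7] [ 70.1 694.6] -72.1313
side copper [-621.3 1338.3] [ 36.9 703.6] -70.91626
```

```bash
python3 -c "
from cell import env
print(env.finish_job())"
```

```text
the job is handed in; nothing more can be done
None
```

I handed the job in at about 24 s: the short copper bar lies level and centred on the dome in line with the lever, and the gripper is still holding the lever on its stop, pressing with about 16 N. The end state was checked only by force readings and colour masks: I had viewed 12 pictures, two over the limit of 10.

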